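Pump the bench lift level and slide the dish carrier onto the heated stage

TASK

Work the hand lever of the small bench lift in full strokes, right down and all the way back up, until its deck is level with the heated stage beside it: the lever then goes hard part-way down, and must not be forced past that. Then slide the dish carrier across onto the stage, without lifting or tipping it, until the dish is centred over the round window. Let go with the lever back up, and leave the bottle, beaker, stacked dishes and spare carrier where they are.

Things in the scene. Friction and masses are not known exactly. Their poses are not given: they have to be found in the camera images.
- pump_grip: black round cross-bar at the free end of the lift's steel hand lever: 18 mm thick, 100 mm long along its x axis (level); the lever shaft (12 mm thick) joins it at mid-length from the lift's side. Origin: centre of the bar. It swings with the lever on a 160 mm radius about pump_hinge
- pump (a joint): hand lever, rad: 0 = at rest, raised 0.45 rad above level; grows as the bar is pressed down; 0.60 = bottom stop, 0.15 rad below level. A spring brings it back to 0. A normal stroke takes 4 to 10 N on the bar. When the deck meets its stop the lever goes hard, part-way down or just after its slack: the force climbs past 20 N within some 20 mm. Over 45 N would damage it
- pump_hinge (a point): pivot of the lever, on its axis, which is parallel to the deck's x; the lever leads from here towards the deck's -y. It lifts the deck by a ratchet: 0.12 rad of slack, then 25 mm per rad, so 12 mm per full stroke. The next tooth is caught only if the stroke went past about 0.5 rad and the lever then came all the way back; short strokes gain nothing
- deck_top (a point): centre of the upper face of the lift's aluminium deck, 140 mm (its x) by 130 mm (its y). It stays where it is pumped and cannot be let down. Its stop is a tab under its +y edge that meets the stage's underside when both tops are level (within 1 mm). At the start it stands 30 to 56 mm lower than the stage
- stage_top (a point): centre of the upper face of the fixed heated stage, a steel plate 150 mm square and 15 mm thick on four legs, beside the deck on its +y side, with a 4 mm gap between them; axes parallel to the deck's. Its height differs each time
- window (a point): centre of the round glass window (44 mm with its black rim) in the stage's upper face, 22 mm along the stage's +x from its centre
- carrier: aluminium dish carrier standing on the deck: plate 110 mm (x) by 90 mm (y), its top 12 mm above the deck, on two white plastic runners along y with rounded ends; 0.3 kg. Origin: centre of its underside. It slides along its y
- carrier_fin (a point): grip point on the carrier's upright fin: the fin is 40 mm (x) by 10 mm (y), reaches from 12 to 50 mm above the carrier's underside and stands 30 mm from the carrier's centre on its -x side; this point is on its mid-plane, 36 mm above the underside. Pinch it with the fingers closing along the carrier's y
- dish (a point): point at underside height below the centre of the clear covered dish (54 mm across, its top 24 mm above the underside) fixed to the carrier, 22 mm on its +x side and 52 mm from the fin
- bottle: small amber glass bottle with a white cap, 48 mm across, 110 mm tall, standing on the bench beyond the lever. Origin: centre of its underside. Leave it alone
- dishes: stack of four empty dishes, 56 mm across, 36 mm tall, on the bench in front of the lift. Origin: centre of its underside. Leave it alone
- beaker: empty glass beaker, 60 mm across, 70 mm tall, on the bench at the robot's right. Origin: centre of its underside. Leave it alone
- spare: empty spare carrier without a dish, otherwise like the task's carrier, on the bench at the robot's left. Origin: centre of its underside. Leave it alone

How it is judged:
By the outcome, as a careful person would: the job done as asked, in the order asked, and still so for the second after the job is handed in, with the robot touching nothing.
It also fails if it takes over 61 s, if anything falls off the work surface, if the arm or the gripper's body presses on something with over 40 N, if the wrist force passes 120 N, or if a joint passes its speed limit or range.

ROBOT

A 7-joint arm with a two-finger parallel gripper is mounted at the origin on the work surface. World frame = base frame: x ahead of the robot, y to its left, z up, the work surface at z = 0. Lengths are in m, angles in rad, forces in N, time in s.
With the tool pointing down it reaches from about 0.4 to 0.85 m from the base axis. Payload 10.4 kg.
Tool frame: the origin (TCP) lies midway between the tips of the shut fingers; the grasp point (between the pads) lies 19 mm behind it; z points along the fingers, y is the line along which they close (so a half turn about z gives the same grasp; the last joint's range is limited). The gripper opens to 85 mm and grips with 20 to 120 N. Pads are 22 mm wide; open, the fingers measure 114 mm over their backs; the gripper's body (76 mm by 85 mm) begins 54 mm behind the grasp point. The pads swing forward as they close: fully open they stand 13 mm farther back than shut.
Start: joints at [-1.197, 0.332, -0.065, 1.46, 0.022, 1.35, -0.088], TCP at [0.242, 0.576, 0.207] pointing down, gripper open.
Joint ranges: [-2.6, 2.6], [-0.5, 2.12], [-1.47, 1.34], [0.16, 2.42], [-1.27, 4.41], [0.06, 2.06], [-2.6, 2.6]. Speed limits (rad/s): [2.22, 2.22, 2.79, 2.79, 3.14, 3.14, 3.14].

INTERFACE

Orientations are given as a unit quaternion [x, y, z, w].
In Python, from station import monitor, eyes, hand_in gives the robot as it stands. The module is installed in compiled form; this text tells all that it offers.
- The arm moves only by the tool move_arm, never from a script. Its argument "targets" is a list of rows, each an object of numbers: "fingers": the finger opening in m, from 0 to 0.0854; "x", "y", "z": the shift along the tool's x, y, z in m; "rx", "ry", "rz": the turn, a rotation vector about the tool's x, y, z in rad. In form: [{"fingers": .., "x": .., "y": .., "z": .., "rx": .., "ry": .., "rz": ..}, ...]. A call has 1 to 10 rows; each row shifts and turns the commanded pose from where the row before left it, along the tool's axes as they then stand; what a row does not reach is not made up. A row lasts 1/8 s, in which the tool goes at most 62.5 mm and 10.7 degrees, less where a joint would pass 70% of its speed; a pose out of reach is approached as far as the arm can. A call is refused whole if a number of a shift passes 0.0625 or a number of a turn 0.188, either way. A call with a gripper value outside its range is refused whole. The fingers move at their own pace and stop on an object; "force" is the grip in N (left out, the last holds). Time passes only in rows, so rows that do not move let the fingers close. It gives the time, the measured TCP pose, the force, the opening and the grip force at its end, in the units of the state.
- monitor.state(): the state, without advancing time (a new reading comes with each control period).
- eyes.snapshot(name): name is "scene" or "top"; returns the picture (384x512x3 uint8, red, green, blue); there is no depth.
- eyes.calibration(name): a dict with "mtx" (3x3 intrinsics, pixels), "R" (3x3) and "t" (3): a world point X has camera coordinates R X + t. Camera axes: x right, y down, z forward; pixel columns grow to the right and rows downward; lengths in m; the calibration is good to about 2 mm. A picture is of the moment at which its call begins. calibration takes no time and is no camera call.
- hand_in(): hands the job in; it is judged then, once.
The state is a dict: "time": time; "joint_pos": joint angles; "joint_velocities": joint speeds; "tau": joint torques, N m; "position": TCP position; "tool_rot": TCP orientation; "contact_force": force on the tool from outside, world axes, zero at the start; "moment": the same for the moment, N m; "width": finger opening in m; "gripper_force": force on a finger pad.
Only numpy, scipy, OpenCV 4.12 (cv2) and the standard library are available. Lean on these libraries where they do the work, as an engineer would, in place of code of your own. Each camera call takes 0.05 s, during which the arm holds its last target. There are 200 camera calls.

## Working session

There is one attempt and no reset: what is moved stays moved. The work goes in short steps, Python scripts to look and compute and a tool call to move; the robot and the scene stay as the last step left them, time stands still between calls to the robot, and variables do not carry over. Pictures are saved under pics/ and viewed, at most 10 in all, crops included, and the job is handed in when it is done.

Besides the shell and the picture viewer there is one more tool, called after "Emit:" in YAML: its name, and indented under it one key for each argument. move_arm: Moves the arm, as the interface text tells. Its arguments: {"type":"object","properties":{"targets":{"type":"array"},"force":{"type":"number"}},"required":["targets"]}

```bash
mkdir -p pics
python3 - <<'E'
from station import monitor, eyes
import cv2
for n in("scene","top"):
    im=eyes.snapshot(n); c=eyes.calibration(n)
    cv2.imwrite(f"pics/{n}0.png",cv2.resize(im[:,:,::-1],(800,600),interpolation=cv2.INTER_CUBIC))
    cv2.imwrite(f"{n}_raw0.png",im[:,:,::-1])
    print(n,c)
print(monitor.state())
E
```

```text
scene {'mtx': array([[366.84798101,   0.        , 260.17282943],
       [  0.        , 366.84798101, 197.48954788],
       [  0.        ,   0.        ,   1.        ]]), 'R': array([[ 0.75768894,  0.65239381,  0.01702326],
       [ 0.50081895, -0.56452984, -0.65611465],
       [-0.418435  ,  0.50565639, -0.7544692 ]]), 't': array([-0.33765853, -0.22480057,  1.42650759])}
top {'mtx': array([[472.4058868 ,   0.        , 255.29280158],
       [  0.        , 472.4058868 , 191.55830058],
       [  0.        ,   0.        ,   1.        ]]), 'R': array([[-1.49362044e-02, -9.99888270e-01, -5.97506969e-04],
       [-9.94715058e-01,  1.49196317e-02, -1.01584236e-01],
       [ 1.01581801e-01, -9.22933744e-04, -9.94826762e-01]]), 't': array([-0.06417186,  0.50870195,  1.74794628])}
{'time': 0.1, 'joint_pos': array([-1.19659949,  0.33281214, -0.06472305,  1.46082523,  0.02158926,
        1.34991466, -0.08847961]), 'joint_velocities': array([-1.05264925e-03,  1.46545097e-04,  2.44050430e-05, -2.40687075e-03,
        2.29725657e-03,  2.59896806e-03,  2.97901200e-04]), 'tau': array([ 2.40104746e-03, -6.26744413e+01,  4.98221791e-02, -3.92431891e+01,
        1.63277343e-02,  7.00907054e-03, -3.92964893e-06]), 'position': array([0.24138982, 0.5761139 , 0.20590874]), 'tool_rot': array([ 1.97070775e-01,  9.80389061e-01, -6.23310780e-04, -1.05645163e-04]), 'contact_force': array([-0.48834036,  0.1029606 ,  0.31198833]), 'moment': array([ 0.02764155, -0.00677625,  0.00984574]), 'gripper_force': 0.0, 'width': 0.08540023602545986}
```

View pics/scene0.png

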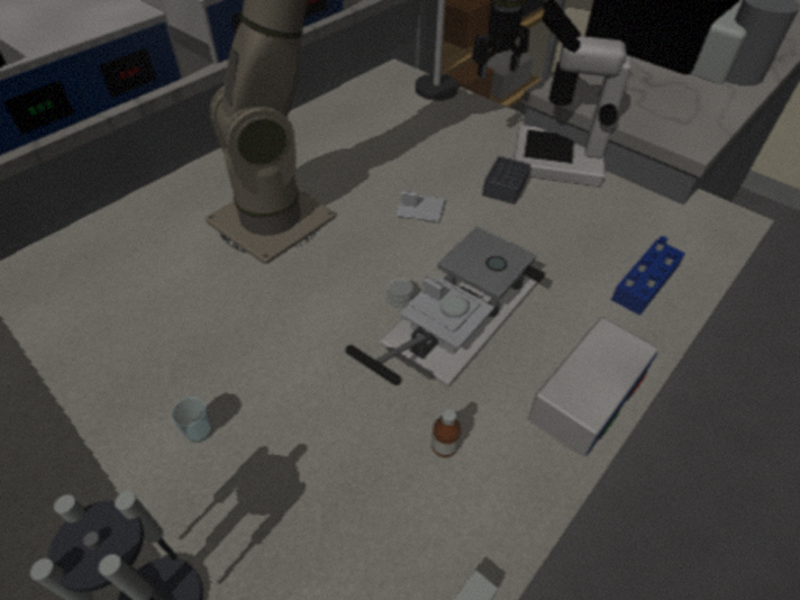

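View pics/top0.png

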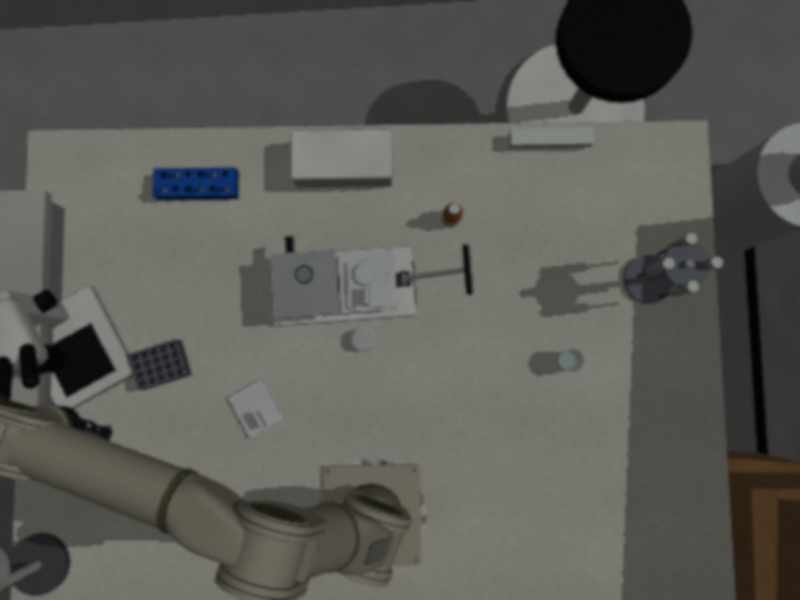

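The scene view shows the lift at about (440,310), with the lever bar from (348,348) to (399,381) and the stage at (487,262). In the top view the stage is at (305,284), the carrier at (368,280) and the bar from (466,246) to (469,292). The bottle is at (452,213), the dishes at (361,340), the beaker at (568,360) and the spare carrier at (254,408). Next I'll enlarge crops.

Run:
```python
import cv2,numpy as np
def crop(n,x0,y0,w,h,s,out):
    im=cv2.imread(n)[y0:y0+h,x0:x0+w]
    im=cv2.resize(im,None,fx=s,fy=s,interpolation=cv2.INTER_CUBIC)
    im=np.clip(im.astype(float)*1.5,0,255).astype('uint8')
    for x in range(0,w,10):
        cv2.putText(im,str(x0+x),(int(x*s),8),0,.3,(0,255,255),1); cv2.line(im,(int((x+.5)*s),10),(int((x+.5)*s),16),(0,255,255),1)
    for y in range(0,h,10):
        cv2.putText(im,str(y0+y),(0,int(y*s)+4),0,.3,(0,255,255),1); cv2.line(im,(20,int((y+.5)*s)),(26,int((y+.5)*s)),(0,255,255),1)
    cv2.imwrite(out,im); print(im.shape)
crop("scene_raw0.png",215,140,140,108,5.5,"pics/sc.png")
crop("top_raw0.png",165,145,145,75,5.5,"pics/tc.png")
```

```text
(594, 770, 3)
(412, 798, 3)
```

View pics/sc.png

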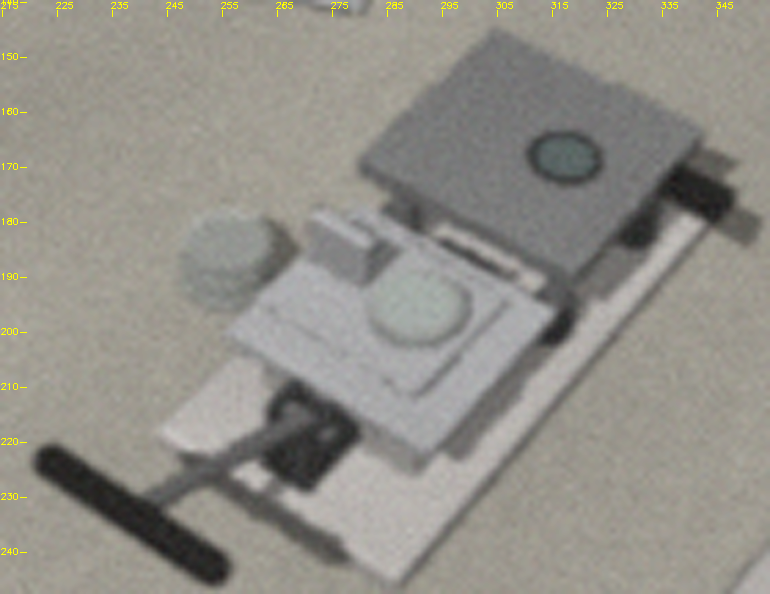

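View pics/tc.png

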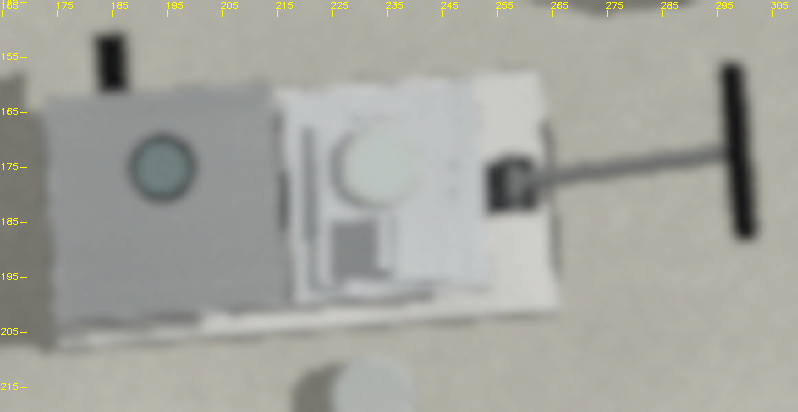

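Reading the crops:

| Feature | Scene pixel | Top pixel |
|---|---|---|
| Window | (317,168) | (194,175) |
| Bar mid | (238.7,233) | (298.9,172) |
| Dish | (290.5,195.3) | (233.2,175) |
| Fin top | (272,181) | (235,190) |

The deck and stage corners are visible too. Next I'll triangulate these.

```bash
cat > h.py <<'E'
import numpy as np,cv2
from station import eyes
C={n:eyes.calibration(n) for n in("scene","top")}
P={n:c["mtx"]@np.c_[c["R"],c["t"]] for n,c in C.items()}
def tri(s,t):
    X=cv2.triangulatePoints(P["scene"],P["top"],np.array(s,float).reshape(2,1),np.array(t,float).reshape(2,1))[:,0];X=X[:3]/X[3]
    r=[np.round((lambda q:q[:2]/q[2])(P[n]@np.r_[X,1])-p,1).tolist() for n,p in(("scene",s),("top",t))]
    return X,r
def onz(n,p,z):
    A=P[n];M=np.array([A[0]-p[0]*A[2],A[1]-p[1]*A[2]])
    return np.r_[np.linalg.solve(M[:,:2],-(M[:,2]*z+M[:,3])),z]
def proj(n,X):
    q=P[n]@np.r_[X,1];return q[:2]/q[2]
E
python3 - <<'E'
from h import *
np.set_printoptions(precision=4,suppress=True)
d=dict(win=((317.2,168),(194,174.9)),bar=((238.7,233),(298.9,172)),barA=((221.4,222.2),(300.4,187.5)),barB=((255.9,244),(297.5,157)),
dishtop=((290.5,195.3),(233.2,174.9)),fintop=((271.9,181.1),(235,190)),
spp=((342.3,163.5),(172.7,162.3)),spm=((317.8,190),(213.2,159.6)),smm=((280,169.5),(217.2,199.6)),smp=((304.5,144.6),(174.9,203.6)),
dmm=((256.7,199.1),(253.9,196.9)),dpm=((292.7,221.3),(251.4,158.5)),bottlecap=((286.5,266),(290,134)))
for k,v in d.items(): X,r=tri(*v);print(k,X,r)
print(-C['top']['R'].T@C['top']['t'],-C['scene']['R'].T@C['scene']['t'])
E
```

```text
win [0.5622 0.1473 0.1054] [[0.6, -0.0], [0.2, 0.2]]
bar [ 0.5631 -0.2267  0.139 ] [[0.1, -0.0], [0.0, 0.0]]
barA [ 0.5068 -0.2314  0.142 ] [[0.9, -0.1], [0.3, 0.3]]
barB [ 0.6179 -0.2226  0.1363] [[-0.5, 0.0], [-0.2, -0.2]]
dishtop [0.5623 0.007  0.091 ] [[0.5, -0.0], [0.2, 0.2]]
fintop [ 0.5017 -0.0025  0.12  ] [[2.3, -0.2], [0.8, 0.8]]
spp [0.6099 0.2248 0.1004] [[0.7, -0.0], [0.2, 0.3]]
spm [0.6172 0.0777 0.0974] [[1.3, -0.1], [0.4, 0.5]]
smm [0.4728 0.0652 0.1002] [[0.2, -0.0], [0.1, 0.1]]
smp [0.4604 0.2168 0.1009] [[0.3, -0.0], [0.1, 0.2]]
dmm [ 0.4839 -0.0656  0.0754] [[-0.6, 0.0], [-0.2, -0.2]]
dpm [ 0.6236 -0.0599  0.0787] [[0.6, -0.0], [0.2, 0.2]]
bottlecap [ 0.7084 -0.2016  0.1006] [[0.4, -0.0], [0.1, 0.1]]
[ 0.3275 -0.0701  1.7905] [ 0.9653 -0.6279  0.9345]
```

```bash
cat >> h.py <<'E'
def ax(yaw): return np.array([np.cos(yaw),np.sin(yaw),0]),np.array([-np.sin(yaw),np.cos(yaw),0])
Z=np.array([0,0,1.])
E
python3 - <<'E'
from h import *
from scipy.optimize import least_squares
np.set_printoptions(precision=4,suppress=True)
O={'win':((317.2,168),(194,174.9)),'barA':((221.4,222.2),(300.4,187.5)),'barB':((255.9,244),(297.5,157)),
'dish':((290.5,195.3),(233.2,174.9)),'fin':((271.9,181.1),(235,190)),
'spp':((342.3,163.5),(172.7,162.3)),'spm':((317.8,190),(213.2,159.6)),'smm':((280,169.5),(217.2,199.6)),'smp':((304.5,144.6),(174.9,203.6)),
'dmm':((256.7,199.1),(253.9,196.9)),'dpm':((292.7,221.3),(251.4,158.5)),'dpp':((315,196.2),None)}
def model(p):
    cx,cy,yaw,zs,zd,cu,cv,bu,hv,hz,th=p
    X,Y=ax(yaw);S=np.array([cx,cy,zs]);D=np.array([cx,cy,zd])-.144*Y;Cc=D+cu*X+cv*Y
    B=np.array([cx,cy,0])+bu*X+hv*Y+hz*Z-.16*np.cos(.45)*Y+.16*np.sin(.45)*Z
    L=.046+th
    m={'win':S+.022*X,'barA':B-L*X,'barB':B+L*X,'dish':Cc+.022*X+.024*Z,'fin':Cc-.03*X+.05*Z,'dmm':D-.07*X-.065*Y,'dpm':D+.07*X-.065*Y,'dpp':D+.07*X+.065*Y}
    for a,i in(('m',-1),('p',1)):
        for b,j in(('m',-1),('p',1)): m['s'+a+b]=S+.075*(i*X+j*Y)
    return m,D,Cc,B
def res(p):
    m=model(p)[0];r=[]
    for k,v in O.items():
        for n,q in zip(("scene","top"),v):
            if q is not None:r+=list(proj(n,m[k])-q)
    return np.array(r)
s=least_squares(res,[.54,.146,.065,.1,.067,0,0,0,-.22,.07,.004],loss='soft_l1')
print(s.x); m,D,Cc,B=model(s.x); print('D',D,'C',Cc,'B',B)
r=res(s.x).reshape(-1,2);i=0
for k,v in O.items():
    for n,q in zip("st",v):
        if q is not None: print(k,n,r[i].round(1),end='; ');i+=1
E
```

```text
[ 0.5396  0.1462  0.0628  0.1002  0.0722 -0.0107  0.0001 -0.001  -0.2299
  0.0695  0.011 ]
D [0.5486 0.0025 0.0722] C [0.5379 0.0019 0.0722] B [ 0.5621 -0.2271  0.1391]
win s [0.2 1. ]; win t [0.3 0.6]; barA s [0.7 0.1]; barA t [0.1 0.8]; barB s [-0.4 -0.1]; barB t [ 0.2 -0.6]; dish s [-0.8 -0.9]; dish t [1.1 0.6]; fin s [ 4.4 -0.2]; fin t [ 0.1 -1. ]; spp s [ 0.7 -0.2]; spp t [-0.   0.4]; spm s [ 1.7 -0.1]; spm t [ 0.8 -0.1]; smm s [-0.3 -0.7]; smm t [-0.3  1. ]; smp s [0.2 0.2]; smp t [0.3 0.3]; dmm s [-1.1  0.7]; dmm t [0.1 0.2]; dpm s [0.5 0.7]; dpm t [-0.3  0.8]; dpp s [ 1.2 -0.3];
```

Emit:
move_arm:
  targets:
    - {"z":-0.02,"rz":-0.155,"fingers":0.0}
    - {"z":-0.02,"rz":-0.155,"fingers":0.0}
    - {"z":-0.02,"rz":-0.15,"fingers":0.0}
  force: 40

```text
validation failed for argument at $.ta...
```

Emit:
move_arm:
  targets:
    - {"fingers":0.0,"x":0.0,"y":0.0,"z":-0.02,"rx":0.0,"ry":0.0,"rz":-0.155}
    - {"fingers":0.0,"x":0.0,"y":0.0,"z":-0.02,"rx":0.0,"ry":0.0,"rz":-0.155}
    - {"fingers":0.0,"x":0.0,"y":0.0,"z":-0.02,"rx":0.0,"ry":0.0,"rz":-0.15}
  force: 40

```text
time: 0.48
position: [0.2414, 0.5762, 0.2668]
tool_rot: [-0.034, 0.999, -0.0, -0.0]
contact_force: [-0.5, -0.3, -0.4]
width: 0.0323
gripper_force: 0.0
```

Emit:
move_arm:
  targets:
    - {"fingers":0,"x":-0.03,"y":-0.05,"z":0,"rx":0,"ry":0,"rz":0}
    - {"fingers":0,"x":-0.03,"y":-0.05,"z":0,"rx":0,"ry":0,"rz":0}
    - {"fingers":0,"x":-0.03,"y":-0.05,"z":0,"rx":0,"ry":0,"rz":0}
    - {"fingers":0,"x":-0.03,"y":-0.05,"z":0,"rx":0,"ry":0,"rz":0}
    - {"fingers":0,"x":-0.03,"y":-0.05,"z":0,"rx":0,"ry":0,"rz":0}
    - {"fingers":0,"x":-0.03,"y":-0.05,"z":0,"rx":0,"ry":0,"rz":0}
    - {"fingers":0,"x":-0.03,"y":-0.05,"z":0,"rx":0,"ry":0,"rz":0}
    - {"fingers":0,"x":-0.02,"y":-0.05,"z":0,"rx":0,"ry":0,"rz":0}
    - {"fingers":0,"x":-0.01,"y":-0.06,"z":0,"rx":0,"ry":0,"rz":0}
    - {"fingers":0,"x":-0.01,"y":-0.06,"z":0,"rx":0,"ry":0,"rz":0}

```text
time: 1.72
position: [0.5239, 0.0714, 0.2663]
tool_rot: [-0.032, 0.999, -0.0, -0.0]
contact_force: [0.7, -0.0, -0.6]
width: -0.0001
gripper_force: 0.0
```

Emit:
move_arm:
  targets:
    - {"fingers":0,"x":-0.004,"y":-0.05,"z":0,"rx":0,"ry":0,"rz":0}
    - {"fingers":0,"x":-0.004,"y":-0.05,"z":0,"rx":0,"ry":0,"rz":0}
    - {"fingers":0,"x":-0.004,"y":-0.05,"z":0,"rx":0,"ry":0,"rz":0}
    - {"fingers":0,"x":-0.004,"y":-0.05,"z":0.02,"rx":0,"ry":0,"rz":0}
    - {"fingers":0,"x":-0.003,"y":-0.05,"z":0.03,"rx":0,"ry":0,"rz":0}
    - {"fingers":0,"x":0,"y":-0.05,"z":0.03,"rx":0,"ry":0,"rz":0}
    - {"fingers":0,"x":0,"y":0,"z":0,"rx":0,"ry":0,"rz":0}

```text
time: 2.6
position: [0.559, -0.2293, 0.1836]
tool_rot: [-0.028, 1.0, -0.0, -0.003]
contact_force: [0.2, 1.0, -0.6]
width: -0.0003
gripper_force: 0.0
```

Run:
```python
from station import monitor, eyes
import cv2,numpy as np
s=monitor.state();print(s['time'],s['position'],s['tool_rot'],s['contact_force'])
L=[]
for n,(x0,y0,w,h) in dict(scene=(200,150,160,110),top=(190,140,130,80)).items():
    im=eyes.snapshot(n)[:,:,::-1]; cv2.imwrite(f"{n}_raw1.png",im)
    c=im[y0:y0+h,x0:x0+w]; c=cv2.resize(c,(400*w//130 if n=='top' else 480,0) if 0 else None,fx=3,fy=3,interpolation=cv2.INTER_CUBIC)
    c=np.clip(c*1.5,0,255).astype('uint8'); c=cv2.copyMakeBorder(c,0,0,0,480-c.shape[1],cv2.BORDER_CONSTANT);L.append(c)
im=np.vstack(L);print(im.shape);cv2.imwrite("pics/chk1.png",im)
```

```text
2.6 [ 0.55896273 -0.22928568  0.18355798] [-2.82847740e-02  9.99596053e-01 -4.86808648e-04 -2.73221376e-03] [ 0.15181541  1.04749565 -0.59962132]
(570, 480, 3)
```

View pics/chk1.png

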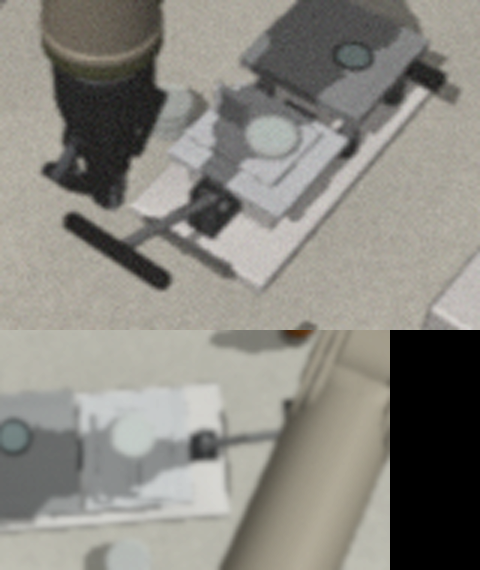

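The scene crop shows the gripper above the bar, with its tips at about crop (110,200), the bar mid at (120,250) and the dish at (270,135). The arm hides the bar in the top view. I'll check the projected TCP.

Run:
```python
from h import *
for X in([.559,-.2293,.1836],[.562,-.2271,.148],[.559,-.2293,.238],[.559,-.27,.238],[.559,-.19,.238]):
    p=proj("scene",np.array(X));print(X,p.round(1),((p-[200,150])*3).round())
```

```text
[0.559, -0.2293, 0.1836] [236.5 222.6] [109. 218.]
[0.562, -0.2271, 0.148] [238.3 230.9] [115. 243.]
[0.559, -0.2293, 0.238] [235.8 209.1] [107. 177.]
[0.559, -0.27, 0.238] [224.1 219. ] [ 72. 207.]
[0.559, -0.19, 0.238] [246.6 200. ] [140. 150.]
```

Run:
```python
import cv2,numpy as np
im=cv2.imread("scene_raw1.png")[165:245,205:275]
im=cv2.resize(im,None,fx=7,fy=7,interpolation=cv2.INTER_CUBIC);cv2.imwrite("pics/chk2.png",np.clip(im*2.2,0,255).astype('uint8'))
```

```text
(no output)
```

View pics/chk2.png

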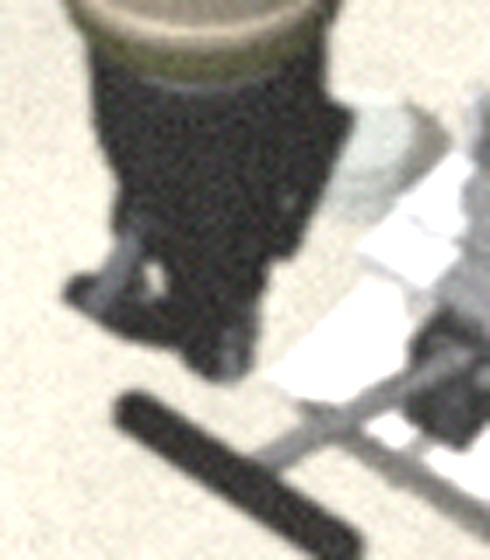

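The enlarged view shows the shut fingertips at about crop (218,375), just above the bar, whose centre is at (238,475). I'll go down by touch.

Emit:
move_arm:
  targets:
    - {"fingers":0,"x":-0.003,"y":0.001,"z":0.02,"rx":0,"ry":0,"rz":0}
    - {"fingers":0,"x":0,"y":0,"z":0.012,"rx":0,"ry":0,"rz":0}
    - {"fingers":0,"x":0,"y":0,"z":0.004,"rx":0,"ry":0,"rz":0}
    - {"fingers":0,"x":0,"y":0,"z":0,"rx":0,"ry":0,"rz":0}

```text
time: 3.2
position: [0.5647, -0.2234, 0.1505]
tool_rot: [-0.032, 0.999, 0.0, -0.0]
contact_force: [-0.3, 0.1, -0.0]
width: -0.0
gripper_force: 0.0
```

Emit:
move_arm:
  targets:
    - {"fingers":0,"x":0,"y":0,"z":0.004,"rx":0,"ry":0,"rz":0}
    - {"fingers":0,"x":0,"y":0,"z":0,"rx":0,"ry":0,"rz":0}

```text
time: 3.45
position: [0.5647, -0.2237, 0.1466]
tool_rot: [-0.032, 1.0, 0.0, 0.0]
contact_force: [-0.9, -0.2, -0.7]
width: 0.0003
gripper_force: 0.0
```

Emit:
move_arm:
  targets:
    - {"fingers":0,"x":0,"y":-0.001,"z":0.004,"rx":0,"ry":0,"rz":0}
    - {"fingers":0,"x":0,"y":0,"z":0,"rx":0,"ry":0,"rz":0}

```text
time: 3.7
position: [0.5646, -0.2248, 0.1422]
tool_rot: [-0.032, 1.0, 0.0, -0.0]
contact_force: [0.3, -0.1, 0.0]
width: 0.0001
gripper_force: 0.0
```

Emit:
move_arm:
  targets:
    - {"fingers":0,"x":0,"y":-0.002,"z":0.004,"rx":0,"ry":0,"rz":0}
    - {"fingers":0,"x":0,"y":0,"z":0,"rx":0,"ry":0,"rz":0}

```text
time: 3.95
position: [0.5647, -0.2269, 0.1382]
tool_rot: [-0.031, 1.0, 0.0, -0.0]
contact_force: [-0.0, 0.4, -1.5]
width: -0.0002
gripper_force: 0.0
```

Emit:
move_arm:
  targets:
    - {"fingers":0,"x":0,"y":-0.001,"z":0.004,"rx":0,"ry":0,"rz":0}
    - {"fingers":0,"x":0,"y":0,"z":0,"rx":0,"ry":0,"rz":0}

```text
time: 4.2
position: [0.5647, -0.2277, 0.1342]
tool_rot: [-0.032, 1.0, 0.0, -0.0]
contact_force: [-0.5, 0.3, 0.2]
width: -0.0004
gripper_force: 0.0
```

Emit:
move_arm:
  targets:
    - {"fingers":0,"x":0,"y":-0.001,"z":0.004,"rx":0,"ry":0,"rz":0}
    - {"fingers":0,"x":0,"y":0,"z":0,"rx":0,"ry":0,"rz":0}

```text
time: 4.45
position: [0.5648, -0.2287, 0.1302]
tool_rot: [-0.032, 1.0, 0.0, -0.0]
contact_force: [-0.7, -0.4, -1.2]
width: -0.0002
gripper_force: 0.0
```

Run:
```python
from station import monitor, eyes
import cv2,numpy as np
im=eyes.snapshot("scene")[:,:,::-1];cv2.imwrite("scene_raw2.png",im)
a=cv2.imread("scene_raw1.png")
c=[np.clip(cv2.resize(i[165:250,205:275],None,fx=5.5,fy=5.5,interpolation=cv2.INTER_CUBIC)*1.0*2.2,0,255).astype('uint8') for i in(a,im)]
cv2.imwrite("pics/chk3.png",np.hstack(c))
```

```text
(no output)
```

View pics/chk3.png

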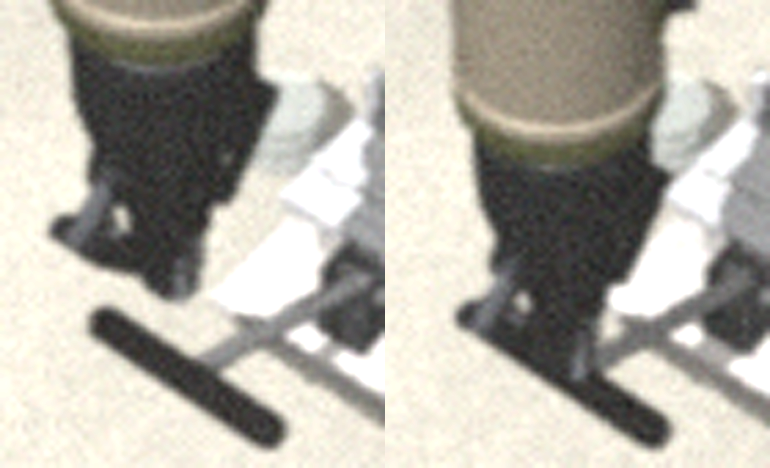

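The right panel shows the fingertip at about (580,378), overlapping the bar by the shaft joint. The bar's right end is still at about (668,430). I'll measure the bar shift between frames numerically.

Run:
```python
import cv2,numpy as np
g=[cv2.cvtColor(cv2.imread(f"scene_raw{i}.png"),cv2.COLOR_BGR2GRAY).astype(np.float32) for i in(0,1,2)]
for nm,(x0,y0,w,h) in dict(end=(247,236,16,14),base=(280,225,20,20)).items():
    for i in(1,2):
        r=cv2.phaseCorrelate(g[0][y0:y0+h,x0:x0+w],g[i][y0:y0+h,x0:x0+w]);print(nm,i,np.round(r[0],2),round(r[1],2))
from h import *
for X in([.5648,-.2287,.1302],[.5648,-.2287,.139],[.5648,-.2287,.145]):print(X,proj("scene",np.array(X)).round(1))
# dark mask of bar end rows
print(g[0][240:250,250:260].astype(int));print(g[2][240:250,250:260].astype(int))
```

```text
end 1 [-0.22  0.62] 1.1
end 2 [-0.08  0.68] 1.07
base 1 [-0.04 -0.06] 0.95
base 2 [0.08 0.19] 0.95
[0.5648, -0.2287, 0.1302] [238.9 235.7]
[0.5648, -0.2287, 0.139] [238.8 233.8]
[0.5648, -0.2287, 0.145] [238.7 232.5]
[[ 29  22  27  27  36  60  83  99 106 105]
 [ 30  29  28  27  23  36  68  92 102 106]
 [ 26  28  28  27  29  32  51  81  98 105]
 [ 27  24  28  31  26  31  50  78  97 102]
 [ 41  29  27  27  25  25  58  86 103 104]
 [ 69  51  35  28  36  46  77  98 107 101]
 [ 96  87  72  60  65  74  96 103 108 103]
 [106  99 100  99  96 104 105 106 104 102]
 [103 107 104 104 105 100 101 103 107 104]
 [104 108 104 105 100 102 103 105 105 101]]
[[ 25  25  25  29  38  62  94 106 109 112]
 [ 31  26  22  26  28  34  69  99 104 111]
 [ 25  29  28  24  23  31  55  85 105 109]
 [ 26  25  33  28  28  29  51  82 104 104]
 [ 42  21  24  23  23  39  60  92 108 114]
 [ 73  56  39  30  35  49  81 106 111 114]
 [101  89  75  62  68  77 105 111 115 110]
 [111 111 109 101 102 105 113 112 111 109]
 [111 115 114 109 113 113 107 110 113 109]
 [108 111 111 115 108 110 104 112 114 109]]
```

Emit:
move_arm:
  targets:
    - {"fingers":0,"x":0,"y":-0.001,"z":0.004,"rx":0,"ry":0,"rz":0}
    - {"fingers":0,"x":0,"y":0,"z":0,"rx":0,"ry":0,"rz":0}

```text
time: 4.75
position: [0.5649, -0.2297, 0.1262]
tool_rot: [-0.032, 1.0, 0.0, -0.0]
contact_force: [-0.0, 0.4, 0.1]
width: -0.0
gripper_force: 0.0
```

Emit:
move_arm:
  targets:
    - {"fingers":0,"x":0,"y":-0.001,"z":0.004,"rx":0,"ry":0,"rz":0}
    - {"fingers":0,"x":0,"y":0,"z":0,"rx":0,"ry":0,"rz":0}

```text
time: 5.0
position: [0.5655, -0.231, 0.1228]
tool_rot: [-0.031, 1.0, -0.0, 0.0]
contact_force: [-0.5, -0.0, 4.2]
width: -0.0002
gripper_force: 2.0
```

Contact is felt at 4 N. Next I'll press the first stroke along the arc.

Emit:
move_arm:
  targets:
    - {"fingers":0,"x":0,"y":-0.003,"z":0.01,"rx":0,"ry":0,"rz":0}
    - {"fingers":0,"x":0,"y":-0.003,"z":0.01,"rx":0,"ry":0,"rz":0}
    - {"fingers":0,"x":0,"y":-0.002,"z":0.01,"rx":0,"ry":0,"rz":0}

```text
time: 5.38
position: [0.5664, -0.2422, 0.0942]
tool_rot: [-0.031, 1.0, -0.002, 0.002]
contact_force: [-0.9, -9.5, 10.8]
width: -0.0002
gripper_force: 5.6
```

Emit:
move_arm:
  targets:
    - {"fingers":0,"x":0,"y":-0.002,"z":0.01,"rx":0,"ry":0,"rz":0}
    - {"fingers":0,"x":0,"y":-0.002,"z":0.01,"rx":0,"ry":0,"rz":0}
    - {"fingers":0,"x":0,"y":-0.001,"z":0.01,"rx":0,"ry":0,"rz":0}
    - {"fingers":0,"x":0,"y":0,"z":0.01,"rx":0,"ry":0,"rz":0}
    - {"fingers":0,"x":0,"y":0,"z":0,"rx":0,"ry":0,"rz":0}

```text
time: 6.0
position: [0.5664, -0.2461, 0.0533]
tool_rot: [-0.031, 1.0, -0.001, 0.001]
contact_force: [-0.6, -5.4, 7.9]
width: 0.0001
gripper_force: 3.5
```

Emit:
move_arm:
  targets:
    - {"fingers":0,"x":0,"y":-0.002,"z":0.008,"rx":0,"ry":0,"rz":0}
    - {"fingers":0,"x":0,"y":0,"z":0.006,"rx":0,"ry":0,"rz":0}
    - {"fingers":0,"x":0,"y":0,"z":0,"rx":0,"ry":0,"rz":0}

```text
time: 6.38
position: [0.5665, -0.2463, 0.0391]
tool_rot: [-0.031, 1.0, -0.0, 0.001]
contact_force: [-1.9, 0.6, 7.8]
width: 0.0004
gripper_force: 3.8
```

Emit:
move_arm:
  targets:
    - {"fingers":0,"x":0,"y":0,"z":0.004,"rx":0,"ry":0,"rz":0}
    - {"fingers":0,"x":0,"y":0,"z":0,"rx":0,"ry":0,"rz":0}

```text
time: 6.62
position: [0.5665, -0.2462, 0.0353]
tool_rot: [-0.031, 1.0, -0.0, 0.001]
contact_force: [-0.8, -0.8, 8.8]
width: -0.0005
gripper_force: 4.2
```

Emit:
move_arm:
  targets:
    - {"fingers":0,"x":0,"y":0,"z":0.003,"rx":0,"ry":0,"rz":0}
    - {"fingers":0,"x":0,"y":0,"z":0,"rx":0,"ry":0,"rz":0}

```text
time: 6.88
position: [0.5665, -0.246, 0.0324]
tool_rot: [-0.032, 1.0, -0.0, 0.001]
contact_force: [-1.9, 0.6, 8.7]
width: 0.0001
gripper_force: 4.4
```

Emit:
move_arm:
  targets:
    - {"fingers":0,"x":0,"y":0,"z":0.002,"rx":0,"ry":0,"rz":0}
    - {"fingers":0,"x":0,"y":0,"z":0,"rx":0,"ry":0,"rz":0}

```text
time: 7.12
position: [0.5665, -0.2458, 0.0304]
tool_rot: [-0.032, 1.0, 0.0, 0.0]
contact_force: [-2.6, 0.9, 9.8]
width: -0.0001
gripper_force: 4.6
```

Emit:
move_arm:
  targets:
    - {"fingers":0,"x":0,"y":0,"z":0.001,"rx":0,"ry":0,"rz":0}
    - {"fingers":0,"x":0,"y":0,"z":0,"rx":0,"ry":0,"rz":0}

```text
time: 7.38
position: [0.5666, -0.2459, 0.0302]
tool_rot: [-0.032, 1.0, 0.0, 0.001]
contact_force: [-4.9, 1.8, 16.7]
width: 0.0001
gripper_force: 7.9
```

The bottom stop is at z = 0.030. I'll return fully, then make stroke 2.

Emit:
move_arm:
  targets:
    - {"fingers":0,"x":0,"y":-0.001,"z":-0.014,"rx":0,"ry":0,"rz":0}
    - {"fingers":0,"x":0,"y":0,"z":-0.016,"rx":0,"ry":0,"rz":0}
    - {"fingers":0,"x":0,"y":0.002,"z":-0.016,"rx":0,"ry":0,"rz":0}
    - {"fingers":0,"x":0,"y":0.003,"z":-0.016,"rx":0,"ry":0,"rz":0}
    - {"fingers":0,"x":0,"y":0.004,"z":-0.016,"rx":0,"ry":0,"rz":0}
    - {"fingers":0,"x":0,"y":0.005,"z":-0.016,"rx":0,"ry":0,"rz":0}
    - {"fingers":0,"x":0,"y":0.003,"z":-0.01,"rx":0,"ry":0,"rz":0}
    - {"fingers":0,"x":0,"y":0,"z":0,"rx":0,"ry":0,"rz":0}
    - {"fingers":0,"x":0,"y":0,"z":0,"rx":0,"ry":0,"rz":0}

```text
time: 8.5
position: [0.5646, -0.2299, 0.1319]
tool_rot: [-0.031, 1.0, 0.0, -0.001]
contact_force: [-0.5, 0.3, -0.3]
width: 0.0003
gripper_force: 0.0
```

Emit:
move_arm:
  targets:
    - {"fingers":0,"x":0,"y":0,"z":0.01,"rx":0,"ry":0,"rz":0}
    - {"fingers":0,"x":0,"y":-0.003,"z":0.01,"rx":0,"ry":0,"rz":0}
    - {"fingers":0,"x":0,"y":-0.004,"z":0.011,"rx":0,"ry":0,"rz":0}
    - {"fingers":0,"x":0,"y":-0.004,"z":0.011,"rx":0,"ry":0,"rz":0}
    - {"fingers":0,"x":0,"y":-0.003,"z":0.011,"rx":0,"ry":0,"rz":0}
    - {"fingers":0,"x":0,"y":-0.002,"z":0.011,"rx":0,"ry":0,"rz":0}
    - {"fingers":0,"x":0,"y":-0.001,"z":0.011,"rx":0,"ry":0,"rz":0}
    - {"fingers":0,"x":0,"y":0,"z":0.011,"rx":0,"ry":0,"rz":0}
    - {"fingers":0,"x":0,"y":0,"z":0.011,"rx":0,"ry":0,"rz":0}
    - {"fingers":0,"x":0,"y":0,"z":0,"rx":0,"ry":0,"rz":0}

```text
time: 9.75
position: [0.5662, -0.2485, 0.0351]
tool_rot: [-0.031, 1.0, -0.001, 0.0]
contact_force: [-1.1, -3.6, 7.1]
width: -0.0
gripper_force: 3.3
```

Emit:
move_arm:
  targets:
    - {"fingers":0,"x":0,"y":0.001,"z":0.004,"rx":0,"ry":0,"rz":0}
    - {"fingers":0,"x":0,"y":0,"z":0.001,"rx":0,"ry":0,"rz":0}
    - {"fingers":0,"x":0,"y":0,"z":0,"rx":0,"ry":0,"rz":0}

```text
time: 10.12
position: [0.5663, -0.2481, 0.0309]
tool_rot: [-0.031, 1.0, -0.001, 0.001]
contact_force: [-1.1, -5.2, 8.4]
width: -0.0003
gripper_force: 4.5
```

Emit:
move_arm:
  targets:
    - {"fingers":0,"x":0,"y":-0.001,"z":-0.014,"rx":0,"ry":0,"rz":0}
    - {"fingers":0,"x":0,"y":0,"z":-0.016,"rx":0,"ry":0,"rz":0}
    - {"fingers":0,"x":0,"y":0.003,"z":-0.016,"rx":0,"ry":0,"rz":0}
    - {"fingers":0,"x":0,"y":0.003,"z":-0.016,"rx":0,"ry":0,"rz":0}
    - {"fingers":0,"x":0,"y":0.004,"z":-0.016,"rx":0,"ry":0,"rz":0}
    - {"fingers":0,"x":0,"y":0.005,"z":-0.016,"rx":0,"ry":0,"rz":0}
    - {"fingers":0,"x":0,"y":0.003,"z":-0.01,"rx":0,"ry":0,"rz":0}
    - {"fingers":0,"x":0,"y":0,"z":0,"rx":0,"ry":0,"rz":0}
    - {"fingers":0,"x":0,"y":0,"z":0,"rx":0,"ry":0,"rz":0}

```text
time: 11.25
position: [0.5646, -0.2288, 0.1339]
tool_rot: [-0.032, 1.0, 0.0, -0.0]
contact_force: [-0.7, -0.1, -0.2]
width: 0.0
gripper_force: 0.0
```

Emit:
move_arm:
  targets:
    - {"fingers":0,"x":0,"y":0,"z":0.01,"rx":0,"ry":0,"rz":0}
    - {"fingers":0,"x":0,"y":-0.003,"z":0.01,"rx":0,"ry":0,"rz":0}
    - {"fingers":0,"x":0,"y":-0.004,"z":0.01,"rx":0,"ry":0,"rz":0}
    - {"fingers":0,"x":0,"y":0,"z":0,"rx":0,"ry":0,"rz":0}

```text
time: 11.75
position: [0.5655, -0.2375, 0.104]
tool_rot: [-0.031, 1.0, -0.001, 0.0]
contact_force: [-0.7, -3.3, 4.9]
width: -0.0003
gripper_force: 2.9
```

Emit:
move_arm:
  targets:
    - {"fingers":0,"x":0,"y":-0.003,"z":0.008,"rx":0,"ry":0,"rz":0}
    - {"fingers":0,"x":0,"y":-0.001,"z":0.002,"rx":0,"ry":0,"rz":0}

```text
time: 12.0
position: [0.5657, -0.2409, 0.0943]
tool_rot: [-0.031, 1.0, -0.0, 0.0]
contact_force: [-1.7, -0.8, 8.2]
width: 0.0
gripper_force: 4.2
```

Emit:
move_arm:
  targets:
    - {"fingers":0,"x":0,"y":-0.002,"z":0.008,"rx":0,"ry":0,"rz":0}
    - {"fingers":0,"x":0,"y":0,"z":0,"rx":0,"ry":0,"rz":0}

```text
time: 12.25
position: [0.5658, -0.2432, 0.0862]
tool_rot: [-0.031, 1.0, -0.001, 0.0]
contact_force: [-0.2, -3.2, 7.5]
width: -0.0002
gripper_force: 3.4
```

Emit:
move_arm:
  targets:
    - {"fingers":0,"x":0,"y":-0.002,"z":0.006,"rx":0,"ry":0,"rz":0}
    - {"fingers":0,"x":0,"y":0,"z":0,"rx":0,"ry":0,"rz":0}

```text
time: 12.5
position: [0.5659, -0.2447, 0.0802]
tool_rot: [-0.031, 1.0, -0.0, 0.0]
contact_force: [-0.6, -1.0, 7.2]
width: 0.0004
gripper_force: 3.5
```

Emit:
move_arm:
  targets:
    - {"fingers":0,"x":0,"y":-0.001,"z":0.006,"rx":0,"ry":0,"rz":0}
    - {"fingers":0,"x":0,"y":0,"z":0,"rx":0,"ry":0,"rz":0}

```text
time: 12.75
position: [0.566, -0.2458, 0.0742]
tool_rot: [-0.031, 1.0, -0.001, 0.0]
contact_force: [-0.9, -1.6, 7.6]
width: 0.0
gripper_force: 3.6
```

Emit:
move_arm:
  targets:
    - {"fingers":0,"x":0,"y":-0.001,"z":0.006,"rx":0,"ry":0,"rz":0}
    - {"fingers":0,"x":0,"y":0,"z":0,"rx":0,"ry":0,"rz":0}

```text
time: 13.0
position: [0.5661, -0.2468, 0.0682]
tool_rot: [-0.031, 1.0, -0.0, 0.0]
contact_force: [-0.8, -1.0, 6.8]
width: -0.0002
gripper_force: 3.6
```

Emit:
move_arm:
  targets:
    - {"fingers":0,"x":0,"y":0,"z":0.006,"rx":0,"ry":0,"rz":0}
    - {"fingers":0,"x":0,"y":0,"z":0,"rx":0,"ry":0,"rz":0}

```text
time: 13.25
position: [0.5661, -0.2475, 0.0626]
tool_rot: [-0.031, 1.0, -0.001, 0.0]
contact_force: [-1.6, -3.3, 9.2]
width: 0.0002
gripper_force: 4.9
```

Emit:
move_arm:
  targets:
    - {"fingers":0,"x":0,"y":0,"z":0.006,"rx":0,"ry":0,"rz":0}
    - {"fingers":0,"x":0,"y":0,"z":0,"rx":0,"ry":0,"rz":0}

```text
time: 13.5
position: [0.5663, -0.2479, 0.0575]
tool_rot: [-0.031, 1.0, -0.001, 0.001]
contact_force: [-4.2, -3.0, 17.1]
width: 0.0001
gripper_force: 8.4
```

Emit:
move_arm:
  targets:
    - {"fingers":0,"x":0,"y":0,"z":0.006,"rx":0,"ry":0,"rz":0}
    - {"fingers":0,"x":0,"y":0,"z":0,"rx":0,"ry":0,"rz":0}

```text
time: 13.75
position: [0.5664, -0.2482, 0.0523]
tool_rot: [-0.031, 1.0, -0.001, 0.001]
contact_force: [-7.1, -1.8, 23.2]
width: 0.0001
gripper_force: 12.0
```

The lever went hard at z ≈ 0.063 (23 N), after about 30.7 mm of total lift, so the deck is level. I'll let the lever back up, rise clear and look.

Emit:
move_arm:
  targets:
    - {"fingers":0,"x":0,"y":0,"z":-0.012,"rx":0,"ry":0,"rz":0}
    - {"fingers":0,"x":0,"y":0.002,"z":-0.014,"rx":0,"ry":0,"rz":0}
    - {"fingers":0,"x":0,"y":0.003,"z":-0.016,"rx":0,"ry":0,"rz":0}
    - {"fingers":0,"x":0,"y":0.004,"z":-0.016,"rx":0,"ry":0,"rz":0}
    - {"fingers":0,"x":0,"y":0.005,"z":-0.016,"rx":0,"ry":0,"rz":0}
    - {"fingers":0,"x":0,"y":0.003,"z":-0.015,"rx":0,"ry":0,"rz":0}
    - {"fingers":0.03,"x":0,"y":0,"z":-0.04,"rx":0,"ry":0,"rz":0}
    - {"fingers":0.03,"x":0,"y":0,"z":-0.05,"rx":0,"ry":0,"rz":0}
    - {"fingers":0.03,"x":0,"y":0,"z":0,"rx":0,"ry":0,"rz":0}

```text
time: 14.88
position: [0.5665, -0.2297, 0.2339]
tool_rot: [-0.031, 1.0, -0.001, 0.003]
contact_force: [0.3, -0.2, -0.7]
width: 0.0301
gripper_force: 0.0
```

Run:
```python
from station import monitor, eyes
import cv2,numpy as np
L=[]
for n,(x0,y0,w,h) in dict(scene=(210,135,140,82),top=(165,150,140,58)).items():
    im=eyes.snapshot(n)[:,:,::-1]; cv2.imwrite(f"{n}_raw3.png",im); s=5
    c=np.clip(cv2.resize(im[y0:y0+h,x0:x0+w],None,fx=4.2,fy=4.2,interpolation=cv2.INTER_CUBIC)*1.7,0,255).astype('uint8');s=4.2
    for x in range(0,w,10):
        cv2.putText(c,str(x0+x),(int(x*s),8),0,.28,(0,255,255),1); cv2.line(c,(int((x+.5)*s),10),(int((x+.5)*s),15),(0,255,255),1)
    for y in range(0,h,10):
        cv2.putText(c,str(y0+y),(0,int(y*s)+4),0,.28,(0,255,255),1); cv2.line(c,(20,int((y+.5)*s)),(25,int((y+.5)*s)),(0,255,255),1)
    L.append(c)
im=np.vstack(L);print(im.shape);cv2.imwrite("pics/chk4.png",im)
s=monitor.state();print(s['time'],s['position'],s['width'])
```

```text
(588, 588, 3)
14.975 [ 0.5649406  -0.22863752  0.22971798] 0.030093983587167666
```

View pics/chk4.png

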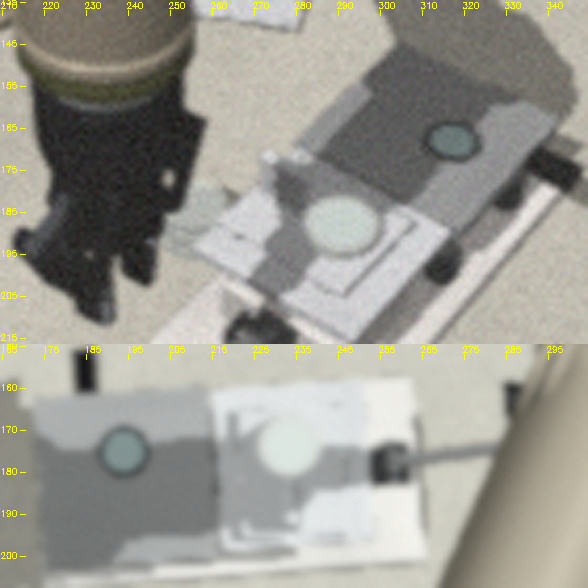

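The scene part shows the deck now flush with the stage, the dish at raw (290.9,188.1) and the window at (317.4,168.1). The top part shows the dish at raw (233.3,173.8) and the window at (194.0,175.2). The fingertips, opened to 30 mm, are at about (232.6,210.7) and (242.8,202.4).

Run:
```python
from h import *
np.set_printoptions(precision=4,suppress=True)
for k,v in dict(win=((317.4,168.1),(194.0,175.2)),dish=((290.9,188.1),(233.3,173.8))).items(): print(k,*tri(*v))
for z in(.08,.09,.1): print(z,'win',onz("scene",(317.4,168.1),z),onz("top",(194,175.2),z),'dish',onz("scene",(290.9,188.1),z+.024),onz("top",(233.3,173.8),z+.024))
T=np.array([.565,-.2286,.2297]);X,Y=ax(.063)
for dz in(0,.01,.015,.02,.025): print(dz,[proj("scene",T+dz*Z+s*.02*Y).round(1) for s in(-1,1)])
```

```text
win [0.5618 0.1478 0.1041] [[0.3, -0.0], [0.1, 0.1]]
dish [0.5617 0.0051 0.1248] [[0.4, -0.0], [0.1, 0.2]]
0.08 win [0.5494 0.1696 0.08  ] [0.5656 0.1512 0.08  ] dish [0.5504 0.0204 0.104 ] [0.5652 0.0066 0.104 ]
0.09 win [0.5543 0.1603 0.09  ] [0.5642 0.15   0.09  ] dish [0.5554 0.0126 0.114 ] [0.5638 0.0061 0.114 ]
0.1 win [0.5591 0.151  0.1   ] [0.5628 0.1487 0.1   ] dish [0.5604 0.0048 0.124 ] [0.5624 0.0056 0.124 ]
0 [array([232.6, 217.4]), array([243. , 207.4])]
0.01 [array([232.5, 214.9]), array([242.9, 204.8])]
0.015 [array([232.4, 213.6]), array([242.9, 203.5])]
0.02 [array([232.3, 212.3]), array([242.8, 202.2])]
0.025 [array([232.2, 211. ]), array([242.8, 200.9])]
```

Emit:
move_arm:
  targets:
    - {"fingers":0.034,"x":0.008,"y":0.047,"z":0,"rx":0,"ry":0,"rz":0}
    - {"fingers":0.034,"x":0.008,"y":0.047,"z":0,"rx":0,"ry":0,"rz":0}
    - {"fingers":0.034,"x":0.008,"y":0.047,"z":0,"rx":0,"ry":0,"rz":0}
    - {"fingers":0.034,"x":0.008,"y":0.047,"z":0,"rx":0,"ry":0,"rz":0}
    - {"fingers":0.034,"x":0.008,"y":0.046,"z":0.02,"rx":0,"ry":0,"rz":0}
    - {"fingers":0.034,"x":0,"y":0,"z":0.02,"rx":0,"ry":0,"rz":0}
    - {"fingers":0.034,"x":0,"y":0,"z":0,"rx":0,"ry":0,"rz":0}

```text
time: 15.85
position: [0.5086, 0.0024, 0.1874]
tool_rot: [-0.032, 0.999, -0.0, -0.002]
contact_force: [0.1, -0.3, -0.0]
width: 0.0342
gripper_force: 0.0
```

Run:
```python
from station import monitor, eyes
import cv2,numpy as np
im=eyes.snapshot("scene")[:,:,::-1];cv2.imwrite("scene_raw4.png",im);x0,y0,w,h=215,120,110,85;s=6.5
c=np.clip(cv2.resize(im[y0:y0+h,x0:x0+w],None,fx=s,fy=s,interpolation=cv2.INTER_CUBIC)*2.0,0,255).astype('uint8')
for x in range(0,w,10): cv2.putText(c,str(x0+x),(int(x*s),8),0,.28,(0,0,255),1)
for y in range(0,h,10): cv2.putText(c,str(y0+y),(0,int(y*s)+4),0,.28,(0,0,255),1)
cv2.imwrite("pics/chk5.png",c)
q=monitor.state();print(q['time'],q['position'],q['width'])
from h import *
X,Y=ax(.063)
for dz in(0,.02):print(proj("scene",q['position']+dz*Z),[proj("scene",q['position']+dz*Z+k*.017*Y) for k in(-1,1)])
print('fin top', proj("scene",np.array([.5098,.002,.15])), proj("scene",np.array([.5098,.002,.15])+.02*X),proj("scene",np.array([.5098,.002,.15])-.02*X))
```

```text
15.9 [0.50951302 0.00190031 0.18869247] 0.03383334591137028
[278.25867802 165.14683096] [array([274.87187049, 168.3629403 ]), array([281.58891866, 161.98443747])]
[278.63509395 160.12996284] [array([275.20275546, 163.34916639]), array([282.00929349, 156.96528803])]
fin top [277.65496023 174.48993687] [283.12853548 177.44332057] [272.25756256 171.57765639]
```

View pics/chk5.png

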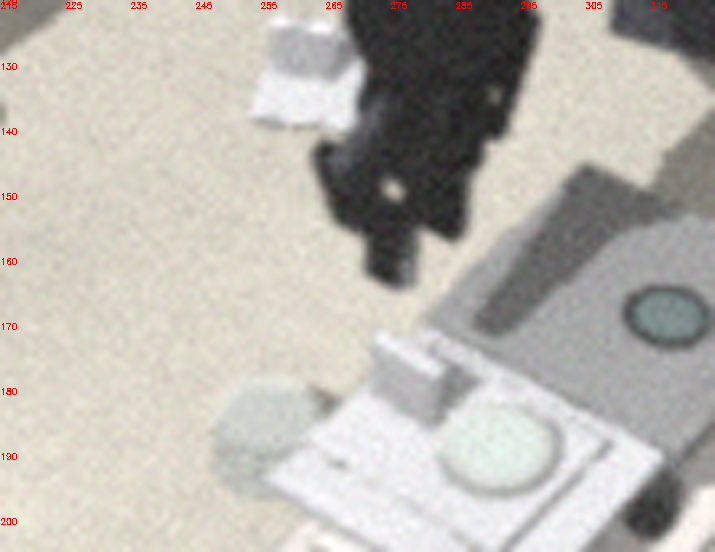

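The crop is clear. The fin top runs from raw (272.2,170.7) to (283.7,176.7), within 1 px of the prediction. The fingertips are at (275.3,163.7) and (284.5,156.4), straddling the fin, with the true tips about 20 mm above the reported TCP. I'll descend by touch.

Emit:
move_arm:
  targets:
    - {"fingers":0.034,"x":0,"y":0,"z":0.03,"rx":0,"ry":0,"rz":0}
    - {"fingers":0.034,"x":0,"y":0,"z":0.03,"rx":0,"ry":0,"rz":0}
    - {"fingers":0.034,"x":0,"y":0,"z":0.008,"rx":0,"ry":0,"rz":0}
    - {"fingers":0.034,"x":0,"y":0,"z":0,"rx":0,"ry":0,"rz":0}

```text
time: 16.4
position: [0.5106, 0.0018, 0.1221]
tool_rot: [-0.031, 1.0, -0.0, 0.0]
contact_force: [1.2, 0.4, 0.1]
width: 0.0337
gripper_force: 0.0
```

Emit:
move_arm:
  targets:
    - {"fingers":0.034,"x":0,"y":0,"z":0.006,"rx":0,"ry":0,"rz":0}
    - {"fingers":0.034,"x":0,"y":0,"z":0.002,"rx":0,"ry":0,"rz":0}
    - {"fingers":0.034,"x":0,"y":0,"z":0,"rx":0,"ry":0,"rz":0}

```text
time: 16.77
position: [0.5104, 0.0023, 0.1138]
tool_rot: [-0.032, 1.0, 0.0, 0.0]
contact_force: [0.1, 1.0, 0.1]
width: 0.0338
gripper_force: 0.0
```

Emit:
move_arm:
  targets:
    - {"fingers":0.034,"x":0,"y":0,"z":0.005,"rx":0,"ry":0,"rz":0}
    - {"fingers":0.034,"x":0,"y":0,"z":0,"rx":0,"ry":0,"rz":0}

```text
time: 17.02
position: [0.5101, 0.0023, 0.1082]
tool_rot: [-0.032, 1.0, -0.0, -0.0]
contact_force: [-0.3, 0.6, -0.5]
width: 0.034
gripper_force: 0.0
```

Emit:
move_arm:
  targets:
    - {"fingers":0.034,"x":0,"y":0,"z":0.005,"rx":0,"ry":0,"rz":0}
    - {"fingers":0.034,"x":0,"y":0,"z":0.003,"rx":0,"ry":0,"rz":0}
    - {"fingers":0.034,"x":0,"y":0,"z":0,"rx":0,"ry":0,"rz":0}

```text
time: 17.4
position: [0.5101, 0.0023, 0.1003]
tool_rot: [-0.032, 1.0, -0.0, -0.0]
contact_force: [-0.0, -0.2, 0.3]
width: 0.034
gripper_force: 0.0
```

Emit:
move_arm:
  targets:
    - {"fingers":0.02,"x":0,"y":0,"z":0,"rx":0,"ry":0,"rz":0}
    - {"fingers":0.014,"x":0,"y":0,"z":0,"rx":0,"ry":0,"rz":0}
    - {"fingers":0.005,"x":0,"y":0,"z":0,"rx":0,"ry":0,"rz":0}
    - {"fingers":0.005,"x":0,"y":0,"z":0,"rx":0,"ry":0,"rz":0}
    - {"fingers":0.005,"x":0,"y":0,"z":0,"rx":0,"ry":0,"rz":0}
  force: 25

```text
time: 18.02
position: [0.5105, 0.0023, 0.1007]
tool_rot: [-0.032, 1.0, 0.0, 0.0]
contact_force: [-0.1, 0.6, 2.2]
width: 0.0093
gripper_force: 26.1
```

Emit:
move_arm:
  targets:
    - {"fingers":0.005,"x":0,"y":0.004,"z":0,"rx":0,"ry":0,"rz":0}
    - {"fingers":0.005,"x":-0.001,"y":0.008,"z":0,"rx":0,"ry":0,"rz":0}
    - {"fingers":0.005,"x":0,"y":0.008,"z":0,"rx":0,"ry":0,"rz":0}
    - {"fingers":0.005,"x":-0.001,"y":0.008,"z":0,"rx":0,"ry":0,"rz":0}
    - {"fingers":0.005,"x":0,"y":0.008,"z":0,"rx":0,"ry":0,"rz":0}
    - {"fingers":0.005,"x":-0.001,"y":0.008,"z":0,"rx":0,"ry":0,"rz":0}

```text
time: 18.77
position: [0.5106, 0.0468, 0.1007]
tool_rot: [-0.032, 1.0, -0.0, 0.0]
contact_force: [0.5, -4.6, 4.4]
width: 0.0099
gripper_force: 26.6
```

Emit:
move_arm:
  targets:
    - {"fingers":0.005,"x":0,"y":0.008,"z":0,"rx":0,"ry":0,"rz":0}
    - {"fingers":0.005,"x":-0.001,"y":0.008,"z":0,"rx":0,"ry":0,"rz":0}
    - {"fingers":0.005,"x":-0.001,"y":0.008,"z":0,"rx":0,"ry":0,"rz":0}
    - {"fingers":0.005,"x":-0.001,"y":0.008,"z":0,"rx":0,"ry":0,"rz":0}
    - {"fingers":0.005,"x":0,"y":0.008,"z":0,"rx":0,"ry":0,"rz":0}
    - {"fingers":0.005,"x":-0.001,"y":0.008,"z":0,"rx":0,"ry":0,"rz":0}

```text
time: 19.52
position: [0.5113, 0.0951, 0.1005]
tool_rot: [-0.032, 1.0, 0.0, -0.0]
contact_force: [-0.7, -4.2, 4.0]
width: 0.0097
gripper_force: 26.5
```

Emit:
move_arm:
  targets:
    - {"fingers":0.005,"x":0,"y":0.008,"z":0,"rx":0,"ry":0,"rz":0}
    - {"fingers":0.005,"x":-0.001,"y":0.008,"z":0,"rx":0,"ry":0,"rz":0}
    - {"fingers":0.005,"x":0,"y":0.008,"z":0,"rx":0,"ry":0,"rz":0}
    - {"fingers":0.005,"x":-0.001,"y":0.008,"z":0,"rx":0,"ry":0,"rz":0}
    - {"fingers":0.005,"x":-0.001,"y":0.008,"z":0,"rx":0,"ry":0,"rz":0}
    - {"fingers":0.005,"x":0,"y":0.006,"z":0,"rx":0,"ry":0,"rz":0}
    - {"fingers":0.005,"x":0,"y":0,"z":0,"rx":0,"ry":0,"rz":0}
    - {"fingers":0.005,"x":0,"y":0,"z":0,"rx":0,"ry":0,"rz":0}

```text
time: 20.52
position: [0.5114, 0.1411, 0.1005]
tool_rot: [-0.032, 0.999, 0.0, -0.0]
contact_force: [0.3, 0.5, -1.6]
width: 0.0097
gripper_force: 25.6
```

Run:
```python
from station import monitor, eyes
import cv2,numpy as np
from h import *
L=[]
for n,(x0,y0,w,h) in dict(scene=(265,135,90,65),top=(160,145,90,65)).items():
    ims=[eyes.snapshot(n)[:,:,::-1].astype(float) for _ in range(4)]; im=np.mean(ims,0); cv2.imwrite(f"{n}_raw5.png",im); s=4.4
    a=cv2.imread(f"{n}_raw0.png")
    row=[]
    for k in(im,):
        c=np.clip(cv2.resize(k[y0:y0+h,x0:x0+w],None,fx=s,fy=s,interpolation=cv2.INTER_CUBIC)*1.9,0,255).astype('uint8')
        for x in range(0,w,10): cv2.putText(c,str(x0+x),(int(x*s),8),0,.28,(0,0,255),1)
        for y in range(0,h,10): cv2.putText(c,str(y0+y),(0,int(y*s)+4),0,.28,(0,0,255),1)
        row.append(c)
    L.append(np.hstack(row))
cv2.imwrite("pics/chk6.png",np.vstack(L));print(np.vstack(L).shape)
q=monitor.state();print(q['time'],q['position'],q['width'],q['contact_force'])
W=np.array([.5622,.1479,.101])
for n in("scene","top"):print(n,"window",proj(n,W),"dish top if centred",proj(n,W+.024*Z))
```

```text
(572, 396, 3)
20.925 [0.51147863 0.14056343 0.10052799] 0.009790782503643194 [-0.49888944 -0.66105879 -2.29655141]
scene window [317.68051075 168.81574367] dish top if centred [318.69710483 163.44265682]
top window [194.17509866 175.32210097] dish top if centred [193.30276681 174.40610661][ WARN:0@3.318] global loadsave.cpp:1063 imwrite_ Unsupported depth image for selected encoder is fallbacked to CV_8U.
```

View pics/chk6.png

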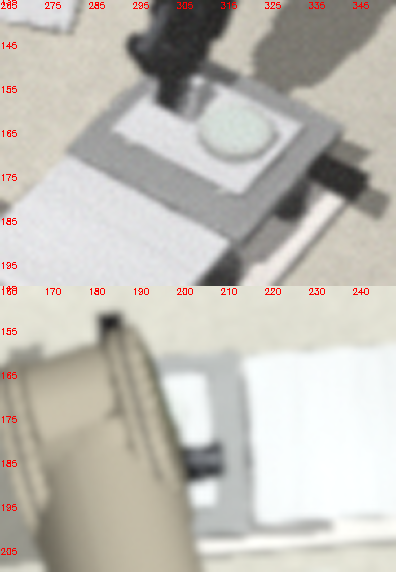

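The scene part shows the carrier wholly on the stage, with the dish at about raw (318.4,164.5). The arm hides the window area in the top part. I'll finish the slide by odometry, release, back off towards +y to clear the view, and check the dish numerically.

Emit:
move_arm:
  targets:
    - {"fingers":0.005,"x":0,"y":0.003,"z":0,"rx":0,"ry":0,"rz":0}
    - {"fingers":0.005,"x":0,"y":0.0015,"z":0,"rx":0,"ry":0,"rz":0}
    - {"fingers":0.005,"x":0,"y":0,"z":0,"rx":0,"ry":0,"rz":0}
    - {"fingers":0.005,"x":0,"y":0,"z":0,"rx":0,"ry":0,"rz":0}

```text
time: 21.42
position: [0.5112, 0.1453, 0.1005]
tool_rot: [-0.032, 0.999, 0.0, -0.0]
contact_force: [0.1, 0.6, -2.9]
width: 0.0094
gripper_force: 25.4
```

Emit:
move_arm:
  targets:
    - {"fingers":0.03,"x":0,"y":0,"z":0,"rx":0,"ry":0,"rz":0}
    - {"fingers":0.034,"x":0,"y":0,"z":0,"rx":0,"ry":0,"rz":0}
    - {"fingers":0.034,"x":0,"y":0,"z":-0.02,"rx":0,"ry":0,"rz":0}
    - {"fingers":0.034,"x":0,"y":0,"z":-0.04,"rx":0,"ry":0,"rz":0}
    - {"fingers":0.034,"x":0,"y":0,"z":-0.04,"rx":0,"ry":0,"rz":0}

```text
time: 22.05
position: [0.5113, 0.145, 0.2019]
tool_rot: [-0.032, 1.0, 0.0, 0.0]
contact_force: [0.9, 1.1, -0.4]
width: 0.0343
gripper_force: 0.0
```

Emit:
move_arm:
  targets:
    - {"fingers":0.034,"x":0,"y":0.05,"z":0,"rx":0,"ry":0,"rz":0}
    - {"fingers":0.034,"x":0,"y":0.06,"z":0,"rx":0,"ry":0,"rz":0}
    - {"fingers":0.034,"x":0,"y":0.06,"z":0,"rx":0,"ry":0,"rz":0}
    - {"fingers":0.034,"x":0,"y":0.06,"z":0,"rx":0,"ry":0,"rz":0}
    - {"fingers":0.034,"x":0,"y":0.06,"z":0,"rx":0,"ry":0,"rz":0}
    - {"fingers":0.034,"x":0,"y":0,"z":0,"rx":0,"ry":0,"rz":0}

```text
time: 22.8
position: [0.4899, 0.4401, 0.1993]
tool_rot: [-0.035, 0.999, 0.001, -0.001]
contact_force: [0.0, -0.2, -0.7]
width: 0.0341
gripper_force: 0.0
```

```bash
cat > meas.py <<'E'
from h import *
np.set_printoptions(precision=4,suppress=True)
def cen(im,box):
    x0,y0,w,h=box;c=cv2.GaussianBlur(im,(0,0),.8)[y0:y0+h,x0:x0+w].astype(float)
    g=c[...,1]/(c[...,2]+1)            # G/R, BGR image
    m=(g>1.03).astype('uint8')
    n,l,s,ce=cv2.connectedComponentsWithStats(m,connectivity=4)
    k=1+np.argmax(s[1:,4]);cnt=cv2.findContours((l==k).astype('uint8'),cv2.RETR_EXTERNAL,cv2.CHAIN_APPROX_NONE)[0][0]
    e=cv2.fitEllipse(cnt)
    return ce[k]+[x0,y0],np.array(e[0])+[x0,y0],s[k],e[1]
if __name__=="__main__":
    new={n:np.mean([eyes.snapshot(n)[:,:,::-1].astype(float) for _ in range(6)],0) for n in("scene","top")}
    for n in new: np.save(f"{n}_new.npy",new[n])
    old={n:cv2.imread(f"{n}_raw0.png").astype(float) for n in new}
    print('win0',*[cen(old[n],b) for n,b in(("scene",(306,158,22,20)),("top",(184,165,20,20)))],sep='\n ')
    print('dish0',*[cen(old[n],b) for n,b in(("scene",(278,184,26,24)),("top",(222,164,22,22)))],sep='\n ')
    print('dish',*[cen(new[n],b) for n,b in(("scene",(305,150,28,26)),("top",(181,163,25,23)))],sep='\n ')
E
python3 meas.py
```

```text
win0
 (array([317.1884, 167.9855]), array([317.2579, 167.9533]), array([ 6,  6, 11,  8, 69], dtype=int32), (6.737454414367676, 10.904722213745117))
 (array([194.0275, 175.0459]), array([194.0331, 175.0458]), array([  5,   5,  12,  11, 109], dtype=int32), (10.715621948242188, 11.131348609924316))
dish0
 (array([289.619 , 194.1111]), array([289.6045, 194.201 ]), array([ 7,  6, 11,  9, 63], dtype=int32), (7.021972179412842, 10.386670112609863))
 (array([234.0556, 174.8472]), array([234.0782, 174.8004]), array([ 8,  6, 10, 10, 72], dtype=int32), (8.679328918457031, 8.965128898620605))
dish
 (array([318.7451, 162.549 ]), array([318.7096, 162.5413]), array([ 9, 10, 10,  6, 51], dtype=int32), (5.405946254730225, 9.57138442993164))
 (array([192.6316, 174.0921]), array([192.6384, 174.1176]), array([ 7,  7, 10, 10, 76], dtype=int32), (8.665186882019043, 9.378292083740234))
```

Run:
```python
from meas import *
im=np.load("top_new.npy");ol=cv2.imread("top_raw0.png").astype(float)
def ratio(im,box):
    x0,y0,w,h=box;c=cv2.GaussianBlur(im,(0,0),.7)[y0:y0+h,x0:x0+w];return (100*c[...,1]/(c[...,2]+1)).round().astype(int)
print(ratio(im,(181,163,24,23)));
print(im[163:186,181:205,1].astype(int))
s=np.load("scene_new.npy");print(ratio(s,(306,152,26,21)))
for nm,a in(("win0",((317.2,168),(194.03,175.05))),("dish",((318.73,162.55),(192.63,174.1)))):print(nm,*tri(*a))
```

```text
[[101 101 101 101 101 101 101 100 101 101 100 100 101 101 101 101 101 101
  101 101 101 101 101 101]
 [101 101 101 101 101 101 101 100 101 101 101 101 101 101 101 101 101 101
  101 101 101 101 101 101]
 [101 101 101 101 101 101 101 101 101 101 101 101 101 101 101 101 101 101
  101 101 101 101 101 101]
 [101 101 101 101 101 101 101 101 101 101 101 101 101 101 101 101 101 101
  101 101 101 101 101 101]
 [101 101 101 101 101 101 101 101 101 101 101 102 102 102 101 101 101 101
  101 101 101 101 101 101]
 [101 101 101 101 101 101 101 101 101 102 102 102 102 102 102 102 101 101
  101 101 101 101 101 101]
 [101 101 101 101 101 101 101 102 102 102 103 103 103 103 103 102 102 101
  101 101 101 101 101 101]
 [101 101 101 101 101 101 102 102 103 103 103 103 103 103 103 103 102 102
  101 101 101 101 101 101]
 [101 101 101 101 101 102 102 103 103 103 103 103 104 104 104 103 103 102
  102 101 101 101 101 101]
 [101 101 101 101 101 102 102 103 103 103 103 104 104 104 104 104 103 103
  102 102 101 101 101 101]
 [101 101 101 101 101 102 103 103 104 104 104 104 104 104 104 104 103 103
  102 102 101 10
[... 5245 characters left out ...]
101 101 101
  101 100  99  99  99  99  99  98]
 [ 99  99  99  99  99  99 100 100 100 100 100 100 100 100 100 100 100 100
  100  99  99  99  99  99  99  99]
 [ 99  99  99  99  99  99  99 100 100 100 100 100 100 100 100 100 100 100
   99  99  99  99  99  99  99  99]
 [ 99  99  99  99  99  99  99  99 100 100  99  99 100 100 100  99 100 100
   99  99  99  99  99  99  99  99]
 [ 99  99  99  99  99  99  99  99  99  99  99  99 100 100  99 100 100 100
   99  99  99  98  99  99  98  99]
 [ 99  99  99  99  99  99  99  99  99  99  99  99  99  99  99 100  99  99
   99  99  99  98  99  98  98  99]]
win0 [0.5619 0.1473 0.1051] [[0.5, -0.0], [0.2, 0.2]]
dish [0.5623 0.1494 0.128 ] [[0.4, -0.0], [0.1, 0.2]]
```

Run:
```python
import numpy as np,cv2
from station import monitor,hand_in
a=cv2.imread("scene_raw0.png").astype(np.float32)[...,1];b=np.load("scene_new.npy").astype(np.float32)[...,1]
for n,(x,y,w,h) in dict(bar=(216,216,44,34),bottle=(275,260,22,34),dishes=(245,176,22,20),beaker=(108,252,30,32),spare=(250,120,36,22)).items():
    d=[np.abs(a[y:y+h,x:x+w]-b[y+j:y+j+h,x+i:x+i+w]).mean() for j in(-1,0,1) for i in(-1,0,1)];print(n,np.argmin(d)==4,np.round(min(d),1))
q=monitor.state();print(q['time'],q['contact_force'],q['gripper_force'])
print(hand_in())
```

```text
bar True 2.0
bottle True 1.9
dishes False 7.0
beaker True 1.9
spare True 1.8
23.4 [ 0.13802377 -0.7892777   0.48570948] 0.0
the job is handed in; nothing more can be done
None
```

The job is handed in at 23.4 s: the deck is level with the stage after two full strokes and a third that went hard at 23 N, and the dish sits within about 1–2 mm of the window centre. The lever is back up, and the bottle, beaker and spare carrier are unmoved; the image check on the stacked dishes was inconclusive, which I put down to changed light and background as the arm never went near them.

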